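Seat the pocket template on its locating pins

TASK

The aluminium pocket template has been left askew on the marking board, propped up on the two locating pins instead of seated on them. Nudge it sideways with the fingertips, only pushing and never picking it up, until both of its holes drop over the pins and it lies flat on the board. Leave the spool, pin cup, chalk and shears where they are.

Things in the scene. Friction and masses are not known exactly. Their poses are not given: they have to be found in the camera images.
- board: Fixed plywood marking board, 300 mm (its x) by 460 mm (its y), 12 mm thick; origin at the centre of its underside, on the table; z up, x towards the fence, on the side away from the robot.
- fence (a point): Mid-length of the fence, on its face towards the robot, level with the board's top: board x = +80.4 mm, y = 0. The fence is a straight hardwood batten along the board's whole y length, 25 mm wide, standing 24 mm above the board's top.
- pin_left (a point): Centre of the top of the steel locating pin at board x = +40, y = +60 mm; it stands 9 mm above the board's top (21 mm above the table), 10 mm in diameter, its top 3 mm tapering to 5 mm.
- pin_right (a point): The same for the other pin, at board x = +40, y = -60 mm.
- template: Loose aluminium plate with scribed pocket outline, 150 mm (its x, towards the fence) by 200 mm (its y, along the fence) by 6 mm, 0.3 to 0.6 kg; origin at the centre of its underside. Starts 13 to 28 mm short of the fence, up to 45 mm to either side along it, slightly turned, tilted about 4 degrees: it rests on both pin tops and on its long edge nearest the robot. Slides under a few newtons.
- template_mid (a point): Centre of the template, 3 mm above its underside. Flush with the fence and with its holes in line with the pins, the template drops flat by itself, this point then 15 mm above the table; the pins then stand 3 mm proud of it and stop it sliding on.
- hole_left (a point): Centre of a 13 mm through hole at plate x = +35, y = +60 mm (40 mm from the long edge nearest the fence), on the plate's underside; belongs over pin_left.
- hole_right (a point): Centre of the other 13 mm hole, at plate x = +35, y = -60 mm, on the plate's underside; belongs over pin_right.
- spool: Thread spool standing on the board behind the fence, 34 mm in diameter, 50 mm tall; origin at the centre of its underside. Leave alone.
- pincup: Round black pin cup on the board behind the fence, 64 mm in diameter, 26 mm tall; origin at the centre of its underside. Leave alone.
- chalk: Block of tailor's chalk on the table beside the board's +y end, 50 x 40 x 10 mm; origin at the centre of its underside. Leave alone.
- shears: Cutting shears lying flat on the table beside the board's -y end, about 220 mm long (blades to its +x, 140 mm; handles to its -x, 80 mm), 90 mm wide at the handles, 12 mm high; origin beneath the pivot. Leave alone.
There are look-alikes about, which are no part of the job. Of the things like the template, leave any that is black; of the rest the smaller one is meant.

How it is judged:
By the outcome, as a careful person would: the job done as asked, in the order asked, and still so for the second after the job is handed in, with the robot touching nothing.
It also fails if it takes over 48 s, if anything falls off the work surface, if the arm or the gripper's body presses on something with over 40 N, if the wrist force passes 120 N, or if a joint passes its speed limit or range.

ROBOT

A 7-joint arm with a two-finger parallel gripper is mounted at the origin on the work surface. World frame = base frame: x ahead of the robot, y to its left, z up, the work surface at z = 0. Lengths are in m, angles in rad, forces in N, time in s.
With the tool pointing down it reaches from about 0.425 to 1.025 m from the base axis. Payload 3.6 kg.
Tool frame: the origin (TCP) lies on the mounting face of the last link; the fingertips stand 173 mm ahead of it and the grasp point (between the pads) lies 155 mm ahead of it (ctrl.grip_point_offset is the distance from the TCP to the grasp point, in m); z points along the fingers, y is the line along which they close (so a half turn about z gives the same grasp; the last joint's range is limited). The gripper opens to 85 mm and grips with 20 to 120 N. Pads are 22 mm wide; open, the fingers measure 114 mm over their backs; the gripper's body (76 mm by 85 mm) begins 54 mm behind the grasp point. The pads swing forward as they close: fully open they stand 13 mm farther back than shut.
Start: joints at [1.113, 0.591, 0.048, 1.609, -0.033, 0.943, -0.034], TCP at [0.259, -0.677, 0.405] pointing down, gripper open.
Joint ranges: [-2.69, 2.69], [-0.47, 2.24], [-1.27, 1.36], [0.19, 2.51], [-1.53, 4.68], [0.08, 2.07], [-3.09, 3.09]. Speed limits (rad/s): [2.57, 2.57, 3.14, 3.14, 3.14, 3.14, 3.14].

INTERFACE

Orientations are given as [roll, pitch, yaw] about the fixed x, y, z axes, in that order (R = Rz(yaw) Ry(pitch) Rx(roll)).
In Python, from bench import readout, cams, ctrl gives the robot as it stands.
- The arm moves only by the tool play_rows, never from a script. Its argument "increments" is a list of rows, each an object of numbers: "dx", "dy", "dz": the shift along the tool's x, y, z in units of 60 mm (1.0 is 60 mm); "ax", "ay", "az": the turn, a rotation vector about the tool's x, y, z in degrees; "gripper": the opening, from -1 (shut) to 1 (fully open). In form: [{"dx": .., "dy": .., "dz": .., "ax": .., "ay": .., "az": .., "gripper": ..}, ...]. A call has 1 to 20 rows; each row shifts and turns the commanded pose from where the row before left it, along the tool's axes as they then stand; what a row does not reach is not made up. A row lasts 1/8 s, in which the tool goes at most 62.5 mm and 10.7 degrees, less where a joint would pass 70% of its speed; a pose out of reach is approached as far as the arm can. A call is refused whole if a number of a shift passes 1 or a number of a turn 10.7, either way. A call with a gripper value outside its range is refused whole. The fingers move at their own pace and stop on an object; "newtons" is the grip in N (left out, the last holds). Time passes only in rows, so rows that do not move let the fingers close. It gives the time, the measured TCP pose, the force, the opening and the grip force at its end, in the units of the state.
- readout.observe(): the state, without advancing time (a new reading comes with each control period).
- cams.read_camera(name): name is "scene" or "top"; returns the picture (400x640x3 uint8, blue, green, red); there is no depth.
- cams.camera_params(name): a dict with "fovy" (degrees; the focal length in pixels is half the picture's height over the tangent of half this angle, whatever the lens; pixels are square), "cx", "cy" (the principal point, pixels), "dist" ([k1, k2, p1, p2, k3] as OpenCV has them; the pictures are not rectified), "rvec" (rotation vector, rad) and "tvec" (3), from world to camera coordinates, as OpenCV has them. Camera axes: x right, y down, z forward; pixel columns grow to the right and rows downward; lengths in m; the calibration is good to about 2 mm. A picture is of the moment at which its call begins. camera_params takes no time and is no camera call.
- ctrl.finish_job(): hands the job in; it is judged then, once.
The state is a dict: "time_s": time; "joint_pos": joint angles; "joint_velocities": joint speeds; "tau": joint torques, N m; "tcp_pos": TCP position; "ee_rot": TCP orientation; "force": force on the tool from outside, world axes, zero at the start; "torque": the same for the moment, N m; "width": finger opening in m; "finger_force": force on a finger pad.
Only numpy, scipy, OpenCV 4.12 (cv2) and the standard library are available. Lean on these libraries where they do the work, as an engineer would, in place of code of your own. Each camera call takes 0.05 s, during which the arm holds its last target. There are 200 camera calls.

## Working session

There is one attempt and no reset: what is moved stays moved. The work goes in short steps, Python scripts to look and compute and a tool call to move; the robot and the scene stay as the last step left them, time stands still between calls to the robot, and variables do not carry over. Pictures are saved under pics/ and viewed, at most 10 in all, crops included, and the job is handed in when it is done.

Besides the shell and the picture viewer there is one more tool, called after "Emit:" by a JSON object that holds its "fn" and its "kwargs", one argument or row to a line. play_rows: Moves the arm, as the interface text tells. Its arguments: {"type":"object","properties":{"increments":{"type":"array"},"newtons":{"type":"number"}},"required":["increments"]}

```bash
mkdir -p pics; ls; cat > h.py <<'E'
import numpy as np, cv2
from bench import readout, cams, ctrl
def K(n):
    p=cams.camera_params(n); f=200/np.tan(np.radians(p["fovy"])/2)
    return np.array([[f,0,p["cx"]],[0,f,p["cy"]],[0,0,1.]]),np.array(p["dist"],float),np.array(p["rvec"],float),np.array(p["tvec"],float)
def ray(n,uv,z):
    k,d,r,t=K(n); uv=np.array(uv,float).reshape(-1,1,2)
    x=cv2.undistortPoints(uv,k,d).reshape(-1,2); R=cv2.Rodrigues(r)[0]; c=-R.T@t.ravel()
    v=np.c_[x,np.ones(len(x))]@R; z=np.broadcast_to(z,len(x))
    return c+v*((z-c[2])/v[:,2])[:,None]
def proj(n,X):
    k,d,r,t=K(n); return cv2.projectPoints(np.array(X,float).reshape(-1,3),r,t,k,d)[0].reshape(-1,2)
def snap(n,name,crop=None,s=1):
    im=cams.read_camera(n)
    if crop: x0,y0,x1,y1=crop; im=im[y0:y1,x0:x1]
    im=cv2.resize(im,None,fx=s,fy=s,interpolation=cv2.INTER_CUBIC); cv2.imwrite("pics/"+name,im)
E
python3 - <<'E'
from h import *
snap("top","t0.png",s=1.25); snap("scene","s0.png",s=1.25)
for n in("top","scene"):
    k,d,r,t=K(n); print(n,k[0,0],d,-cv2.Rodrigues(r)[0].T@t.ravel())
print(readout.observe())
E
```

```text
pics
top 474.3223850568079 [-0.03650813  0.          0.          0.          0.        ] [0.39440057 0.09044027 1.55992377]
scene 379.2717871525778 [-0.08211015  0.          0.          0.          0.        ] [1.14342964 0.31635466 0.72316317]
{'time_s': 0.1, 'joint_pos': array([ 1.11251414,  0.59204969,  0.04830628,  1.60972236, -0.03332477,
        0.94267831, -0.0337294 ]), 'joint_velocities': array([ 0.00145283, -0.0026691 ,  0.00020166, -0.00380451,  0.00095934,
       -0.00044292, -0.00047756]), 'tau': array([ 5.48671524e-03, -5.49998581e+01,  1.55359726e+00, -1.98825538e+01,
        9.72023554e-03,  3.82428741e-03,  1.11011808e-06]), 'tcp_pos': array([ 0.2585265 , -0.67691071,  0.40362821]), 'ee_rot': array([-3.13954246e+00,  9.76713730e-05,  3.64816203e-01]), 'force': array([ 0.06277405, -1.06231109,  0.55376422]), 'torque': array([-0.0235946 , -0.00644992,  0.02113151]), 'finger_force': 0.0, 'width': 0.08555603842322707}
```

View pics/t0.png

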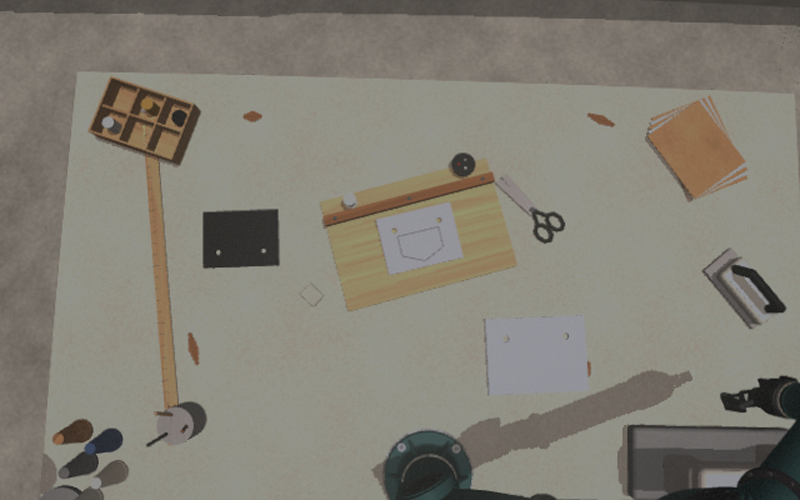

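View pics/s0.png

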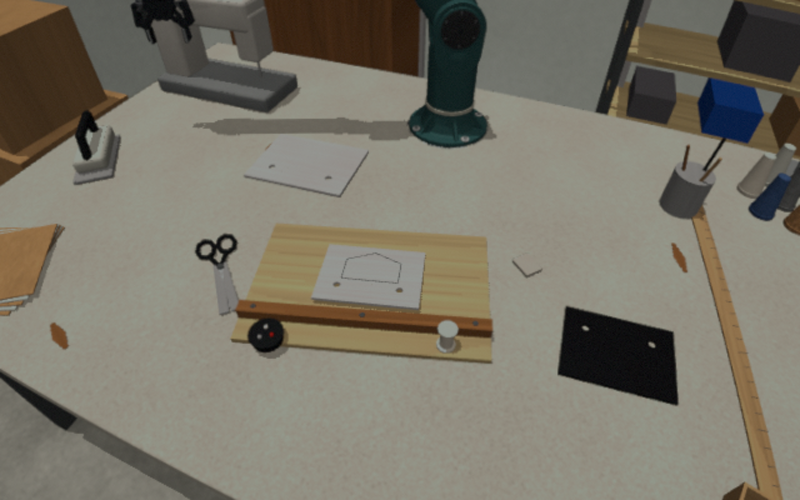

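Candidates in the top view (800 px wide): the plate on the board (420,240), the black plate (241,238) and the larger white plate on the table (537,355). I choose the one on the board: not black, the smaller, and with a scribed pocket. I'll check it in a close crop.

```bash
python3 - <<'E'
from h import *
snap("top","t1.png",(250,120,420,255),4.4); snap("scene","s1.png",(180,170,400,295),3.6)
E
```

```text
(no output)
```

View pics/t1.png

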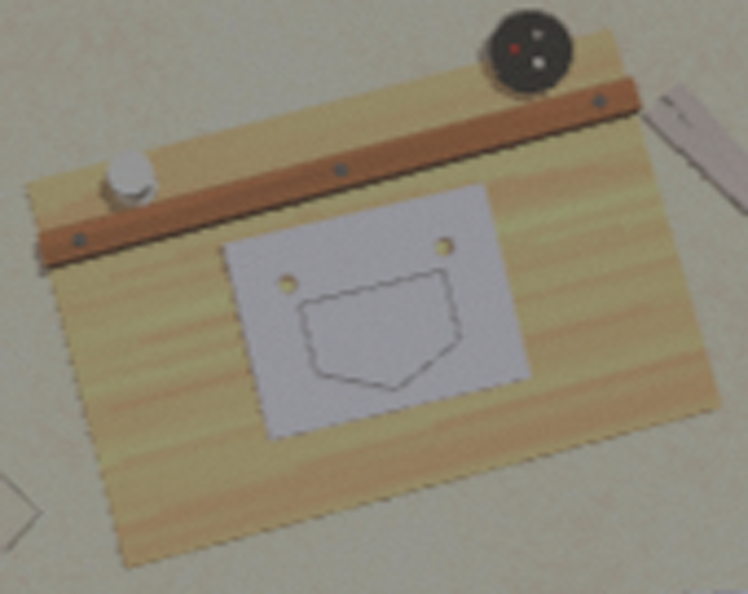

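View pics/s1.png

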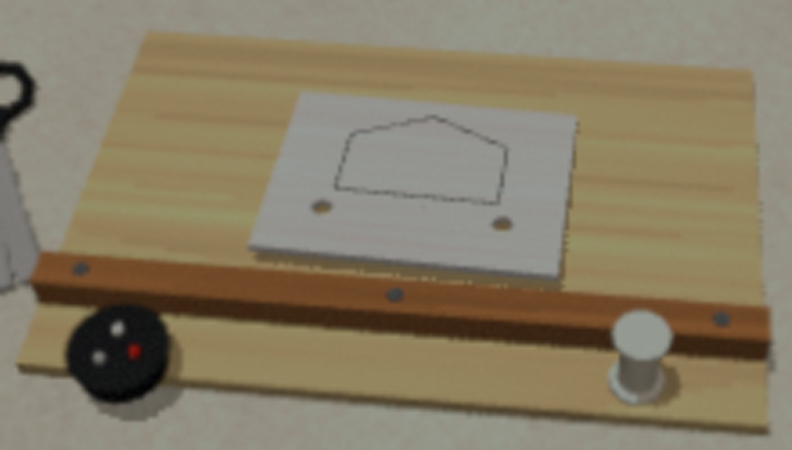

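The crops show the board plate with the scribed pocket and two holes, so the choice holds. In t1 the plate corners are (225,243), (486,183), (530,378), (270,438), the holes (288,284), (445,246), and the board corners (25,183), (612,30), (720,408), (125,567).

```bash
cat > fit.py <<'E'
from h import *
from scipy.optimize import least_squares
def bw(b,P):
    c,s=np.cos(b[2]),np.sin(b[2]); P=np.array(P,float).reshape(-1,3)
    return np.c_[b[0]+c*P[:,0]-s*P[:,1], b[1]+s*P[:,0]+c*P[:,1], P[:,2]]
def plate(q,P,flat=False):
    # q: plate x,y (board frame, of origin), yaw rel ; near lower edge on board top
    P=np.array(P,float)
    a=0 if flat else np.arcsin(.009/(.04-q[0]+.075))
    u=(P[:,0]+.075)*np.cos(a)-P[:,2]*np.sin(a)-.075; z=.012+(P[:,0]+.075)*np.sin(a)+P[:,2]*np.cos(a)
    c,s=np.cos(q[2]),np.sin(q[2])
    return np.c_[q[0]+c*u-s*P[:,1], q[1]+s*u+c*P[:,1], z]
BC=[[.15,.23,.012],[.15,-.23,.012],[-.15,-.23,.012],[-.15,.23,.012]]
PC=[[.075,.1,.006],[.075,-.1,.006],[-.075,-.1,.006],[-.075,.1,.006],[.035,.06,.006],[.035,-.06,.006]]
E
python3 - <<'E'
from fit import *
T=lambda a:np.array(a)/4.4+[250,120]
S=lambda a:np.array(a)/3.6+[180,170]
bt=T([[25,183],[612,30],[720,408],[125,567]]); bs=S([[767,432],[18,370],[147,32],[755,72]])
pt=T([[225,243],[486,183],[530,378],[270,438],[288,284],[445,246]]); ps=S([[560,272],[248,245],[298,92],[577,118],[502,223],[321,206]])
for w in((1,1),(1,0),(0,1)):
    def r(v):
        b,q=v[:3],v[3:]; o=[]
        for k,n,B,Pm in((w[0],"top",bt,pt),(w[1],"scene",bs,ps)):
            if k:o+=[proj(n,bw(b,BC))-B, proj(n,bw(b,plate(q,PC)))-Pm]
        return np.concatenate([x.ravel() for x in o])
    s=least_squares(r,[.42,.05,-.0,0,0,0] if 0 else [.6,.08,.25,-.01,0,0],loss="soft_l1"); 
    print(w,s.x.round(4),np.degrees(s.x[[2,5]]).round(2),np.sqrt(np.mean(r(s.x)**2)))
    H=plate(s.x[3:],[[.035,.06,0],[.035,-.06,0]]); print("holes err mm",((np.array([[.04,.06],[.04,-.06]])-H[:,:2])*1e3).round(1))
    print("corners",plate(s.x[3:],PC)[:4].round(4).tolist())
E
```

```text
(1, 1) [ 6.206e-01  4.140e-02  2.903e-01 -1.520e-02 -4.000e-04 -2.200e-02] [16.63 -1.26] 0.7509479156211508
holes err mm [[19.1  1.2]
 [21.8  1.2]]
corners [[0.0612, 0.0979, 0.0284], [0.0568, -0.102, 0.0284], [-0.0928, -0.0987, 0.018], [-0.0884, 0.1012, 0.018]]
(1, 0) [ 6.174e-01  4.000e-02  2.904e-01 -1.350e-02 -6.000e-04 -3.210e-02] [16.64 -1.84] 0.21090617945973317
holes err mm [[16.8  1.7]
 [20.7  1.7]]
corners [[0.0639, 0.097, 0.0285], [0.0575, -0.1029, 0.0285], [-0.0921, -0.0981, 0.018], [-0.0856, 0.1018, 0.018]]
(0, 1) [ 0.6239  0.0433  0.293  -0.0171 -0.0008 -0.0184] [16.79 -1.06] 0.5080588137760303
holes err mm [[21.3  1.4]
 [23.5  1.4]]
corners [[0.059, 0.0978, 0.0282], [0.0553, -0.1021, 0.0282], [-0.0943, -0.0994, 0.018], [-0.0907, 0.1006, 0.018]]
```

Emit:
{"fn": "play_rows", "kwargs": {
  "increments": [
    {"az":4.2,"gripper":1},
    {"dx":0.55,"dy":-0.75,"dz":0.19},
    {"dx":0.55,"dy":-0.75,"dz":0.19},
    {"dx":0.55,"dy":-0.75,"dz":0.19},
    {"dx":0.55,"dy":-0.75,"dz":0.19},
    {"dx":0.55,"dy":-0.75,"dz":0.19},
    {"dx":0.55,"dy":-0.75,"dz":0.19},
    {"dx":0.55,"dy":-0.75,"dz":0.19},
    {"dx":0.55,"dy":-0.75,"dz":0.19},
    {"dx":0.55,"dy":-0.75,"dz":0.19},
    {"dx":0.55,"dy":-0.75,"dz":0.19},
    {"dx":0.55,"dy":-0.75,"dz":0.19},
    {"dx":0.55,"dy":-0.75,"dz":0.19},
    {"dx":0.55,"dy":-0.75,"dz":0.19},
    {},
    {}
  ]
}}

```text
invalid input at $.increments[0]: expected keys dx, dy, dz, ax, ay, az, gripper
```

Emit:
{"fn": "play_rows", "kwargs": {
  "increments": [
    {"dx":0,"dy":0,"dz":0,"ax":0,"ay":0,"az":4.2,"gripper":1},
    {"dx":0.55,"dy":-0.75,"dz":0.19,"ax":0,"ay":0,"az":0,"gripper":1},
    {"dx":0.55,"dy":-0.75,"dz":0.19,"ax":0,"ay":0,"az":0,"gripper":1},
    {"dx":0.55,"dy":-0.75,"dz":0.19,"ax":0,"ay":0,"az":0,"gripper":1},
    {"dx":0.55,"dy":-0.75,"dz":0.19,"ax":0,"ay":0,"az":0,"gripper":1},
    {"dx":0.55,"dy":-0.75,"dz":0.19,"ax":0,"ay":0,"az":0,"gripper":1},
    {"dx":0.55,"dy":-0.75,"dz":0.19,"ax":0,"ay":0,"az":0,"gripper":1},
    {"dx":0.55,"dy":-0.75,"dz":0.19,"ax":0,"ay":0,"az":0,"gripper":1},
    {"dx":0.55,"dy":-0.75,"dz":0.19,"ax":0,"ay":0,"az":0,"gripper":1},
    {"dx":0.55,"dy":-0.75,"dz":0.19,"ax":0,"ay":0,"az":0,"gripper":1},
    {"dx":0.55,"dy":-0.75,"dz":0.19,"ax":0,"ay":0,"az":0,"gripper":1},
    {"dx":0.55,"dy":-0.75,"dz":0.19,"ax":0,"ay":0,"az":0,"gripper":1},
    {"dx":0.55,"dy":-0.75,"dz":0.19,"ax":0,"ay":0,"az":0,"gripper":1},
    {"dx":0.55,"dy":-0.75,"dz":0.19,"ax":0,"ay":0,"az":0,"gripper":1},
    {"dx":0,"dy":0,"dz":0,"ax":0,"ay":0,"az":0,"gripper":1},
    {"dx":0,"dy":0,"dz":0,"ax":0,"ay":0,"az":0,"gripper":1}
  ]
}}

```text
time_s: 2.2
tcp_pos: [0.5013, 0.0063, 0.2564]
ee_rot: [3.141, 0.001, 0.292]
force: [0.2, -0.5, 0.3]
width: 0.0857
finger_force: 0.0
```

Emit:
{"fn": "play_rows", "kwargs": {
  "increments": [
    {"dx":0,"dy":0,"dz":0.55,"ax":0,"ay":0,"az":0,"gripper":1},
    {"dx":0,"dy":0,"dz":0.5,"ax":0,"ay":0,"az":0,"gripper":1},
    {"dx":0,"dy":0,"dz":0.1,"ax":0,"ay":0,"az":0,"gripper":1},
    {"dx":0,"dy":0,"dz":0.03,"ax":0,"ay":0,"az":0,"gripper":1},
    {"dx":0,"dy":0,"dz":0,"ax":0,"ay":0,"az":0,"gripper":1}
  ]
}}

```text
time_s: 2.82
tcp_pos: [0.5017, 0.0058, 0.1866]
ee_rot: [3.141, -0.001, 0.291]
force: [0.5, -0.0, 0.1]
width: 0.0856
finger_force: 0.0
```

```bash
python3 - <<'E'
from h import *
a=cams.read_camera("top")[120:255,250:420]; b=cams.read_camera("scene")[150:290,190:390]
a=cv2.resize(a,None,fx=2.3,fy=2.3,interpolation=cv2.INTER_CUBIC)
b=cv2.resize(b,None,fx=4,fy=4,interpolation=cv2.INTER_CUBIC); cv2.imwrite("pics/s2.png",b);cv2.imwrite("pics/t2.png",a)
E
```

```text
(no output)
```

View pics/s2.png

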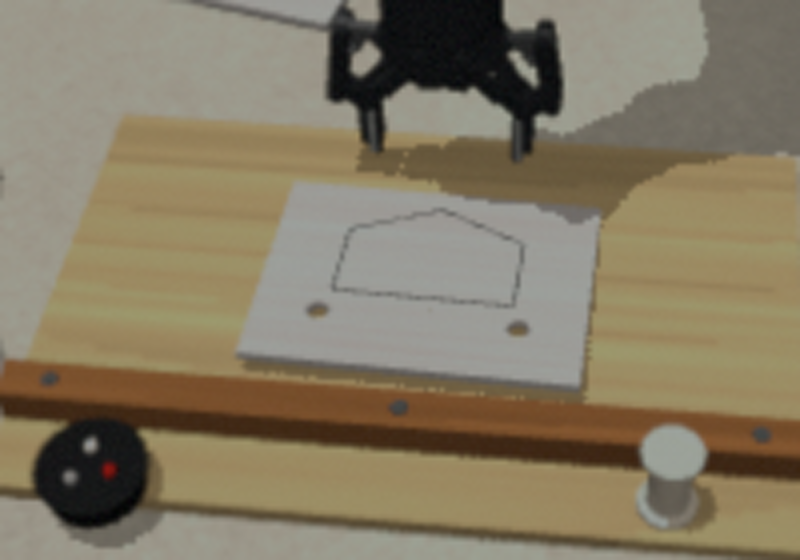

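Fingertips at about (375,150) and (518,158) are behind the plate's near edge, centred on it and still clear of the board. I'll feel for the board.

Emit:
{"fn": "play_rows", "kwargs": {
  "increments": [
    {"dx":0,"dy":0,"dz":0.1,"ax":0,"ay":0,"az":0,"gripper":1},
    {"dx":0,"dy":0,"dz":0.05,"ax":0,"ay":0,"az":0,"gripper":1},
    {"dx":0,"dy":0,"dz":0,"ax":0,"ay":0,"az":0,"gripper":1}
  ]
}}

```text
time_s: 3.3
tcp_pos: [0.5013, 0.0064, 0.1764]
ee_rot: [-3.141, 0.001, 0.292]
force: [-0.4, 0.8, -0.2]
width: 0.0855
finger_force: 0.0
```

Emit:
{"fn": "play_rows", "kwargs": {
  "increments": [
    {"dx":0,"dy":0,"dz":0.04,"ax":0,"ay":0,"az":0,"gripper":1},
    {"dx":0,"dy":0,"dz":0,"ax":0,"ay":0,"az":0,"gripper":1}
  ]
}}

```text
time_s: 3.55
tcp_pos: [0.5014, 0.0063, 0.1741]
ee_rot: [-3.142, 0.0, 0.292]
force: [-0.4, -0.3, -0.3]
width: 0.0855
finger_force: 0.0
```

Emit:
{"fn": "play_rows", "kwargs": {
  "increments": [
    {"dx":0.1,"dy":0,"dz":0,"ax":0,"ay":0,"az":0,"gripper":1},
    {"dx":0.06,"dy":0,"dz":0,"ax":0,"ay":0,"az":0,"gripper":1},
    {"dx":0.06,"dy":0,"dz":0,"ax":0,"ay":0,"az":0,"gripper":1},
    {"dx":0.06,"dy":0,"dz":0,"ax":0,"ay":0,"az":0,"gripper":1},
    {"dx":0.04,"dy":0,"dz":0,"ax":0,"ay":0,"az":0,"gripper":1},
    {"dx":0.04,"dy":0,"dz":0,"ax":0,"ay":0,"az":0,"gripper":1},
    {"dx":0.04,"dy":0,"dz":0,"ax":0,"ay":0,"az":0,"gripper":1},
    {"dx":0.04,"dy":0,"dz":0,"ax":0,"ay":0,"az":0,"gripper":1},
    {"dx":0.04,"dy":0,"dz":0,"ax":0,"ay":0,"az":0,"gripper":1},
    {"dx":0.04,"dy":0,"dz":0,"ax":0,"ay":0,"az":0,"gripper":1}
  ]
}}

```text
time_s: 4.8
tcp_pos: [0.5311, 0.0153, 0.1742]
ee_rot: [-3.141, 0.001, 0.292]
force: [-2.7, -0.6, 0.7]
width: 0.0856
finger_force: 1.3
```

```bash
python3 - <<'E'
from h import *
snap("scene","s3.png",(190,150,390,290),4)
E
```

```text
(no output)
```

View pics/s3.png

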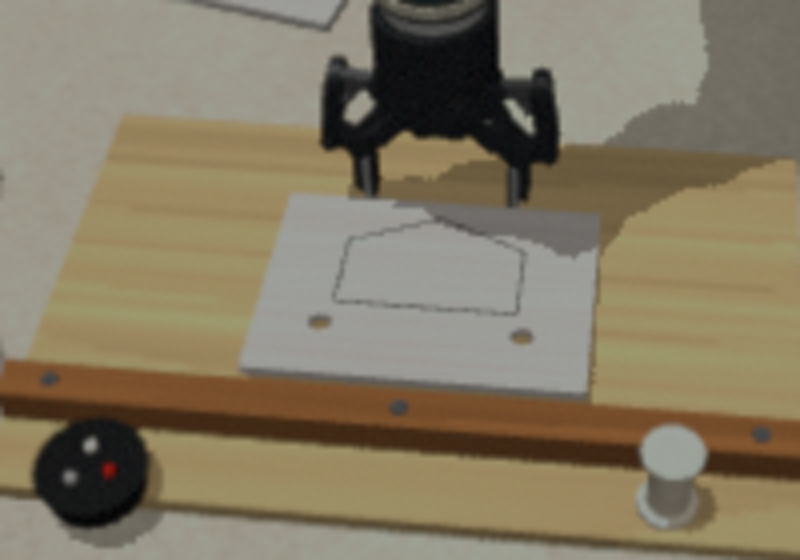

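The plate slides and has squared up; about 12 mm remain to the fence. Continuing slowly.

Emit:
{"fn": "play_rows", "kwargs": {
  "increments": [
    {"dx":0.03,"dy":0,"dz":0,"ax":0,"ay":0,"az":0,"gripper":1},
    {"dx":0.03,"dy":0,"dz":0,"ax":0,"ay":0,"az":0,"gripper":1},
    {"dx":0.03,"dy":0,"dz":0,"ax":0,"ay":0,"az":0,"gripper":1},
    {"dx":0.03,"dy":0,"dz":0,"ax":0,"ay":0,"az":0,"gripper":1},
    {"dx":0.03,"dy":0,"dz":0,"ax":0,"ay":0,"az":0,"gripper":1}
  ]
}}

```text
time_s: 5.48
tcp_pos: [0.541, 0.0182, 0.1745]
ee_rot: [3.141, -0.003, 0.292]
force: [-0.0, 0.1, 0.8]
width: 0.0854
finger_force: 0.7
```

Emit:
{"fn": "play_rows", "kwargs": {
  "increments": [
    {"dx":0.02,"dy":0,"dz":0,"ax":0,"ay":0,"az":0,"gripper":1},
    {"dx":0.02,"dy":0,"dz":0,"ax":0,"ay":0,"az":0,"gripper":1}
  ]
}}

```text
time_s: 5.72
tcp_pos: [0.5419, 0.0183, 0.1743]
ee_rot: [-3.142, 0.001, 0.291]
force: [-2.4, -1.3, 2.1]
width: 0.0857
finger_force: 1.4
```

```bash
python3 - <<'E'
from h import *
snap("scene","s4.png",(190,150,390,290),4)
E
```

```text
(no output)
```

View pics/s4.png

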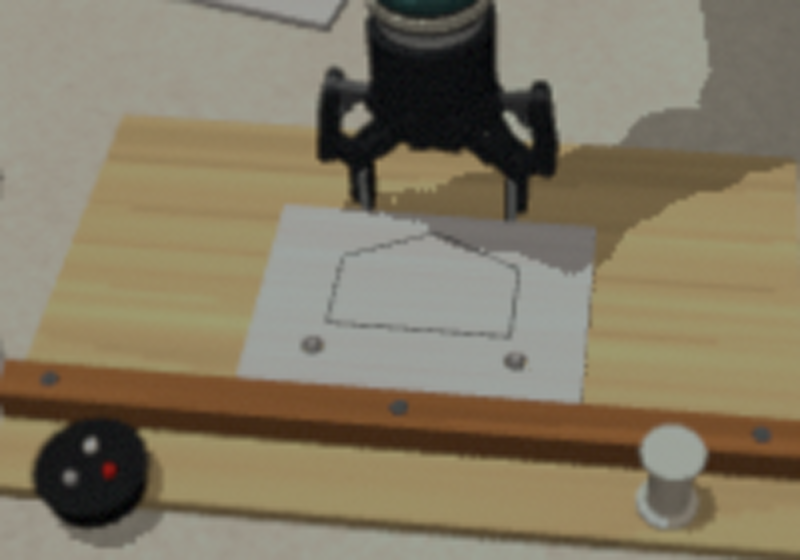

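Pins now show in both holes at (312,345) and (515,361), and the plate looks dropped. I'll back off, rise and check.

Emit:
{"fn": "play_rows", "kwargs": {
  "increments": [
    {"dx":-0.1,"dy":0,"dz":0,"ax":0,"ay":0,"az":0,"gripper":1},
    {"dx":-0.3,"dy":0,"dz":0,"ax":0,"ay":0,"az":0,"gripper":1},
    {"dx":-0.3,"dy":0,"dz":-0.3,"ax":0,"ay":0,"az":0,"gripper":1},
    {"dx":0,"dy":0.5,"dz":-0.8,"ax":0,"ay":0,"az":0,"gripper":1},
    {"dx":0,"dy":0.7,"dz":-0.6,"ax":0,"ay":0,"az":0,"gripper":1},
    {"dx":0,"dy":0.8,"dz":-0.4,"ax":0,"ay":0,"az":0,"gripper":1},
    {"dx":0,"dy":0.8,"dz":0,"ax":0,"ay":0,"az":0,"gripper":1},
    {"dx":0,"dy":0.8,"dz":0,"ax":0,"ay":0,"az":0,"gripper":1},
    {"dx":0,"dy":0.8,"dz":0,"ax":0,"ay":0,"az":0,"gripper":1},
    {"dx":0,"dy":0,"dz":0,"ax":0,"ay":0,"az":0,"gripper":1},
    {"dx":0,"dy":0,"dz":0,"ax":0,"ay":0,"az":0,"gripper":1}
  ]
}}

```text
time_s: 7.15
tcp_pos: [0.5777, -0.2458, 0.3]
ee_rot: [-3.141, -0.0, 0.292]
force: [0.9, -0.6, 0.3]
width: 0.0852
finger_force: 0.0
```

```bash
python3 - <<'E'
from h import *
a=cv2.resize(cams.read_camera("top")[150:230,290:390],None,fx=4,fy=4,interpolation=cv2.INTER_CUBIC)
b=cv2.resize(cams.read_camera("scene")[195:260,240:350],None,fx=3.63,fy=3.63,interpolation=cv2.INTER_CUBIC)
b=cv2.resize(cams.read_camera("scene")[190:265,235:355],None,fx=6.6,fy=6.6,interpolation=cv2.INTER_CUBIC)
cv2.imwrite("pics/s5.png",b);cv2.imwrite("pics/t5.png",cv2.resize(a,None,fx=1.75,fy=1.75))
E
```

```text
(no output)
```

View pics/s5.png

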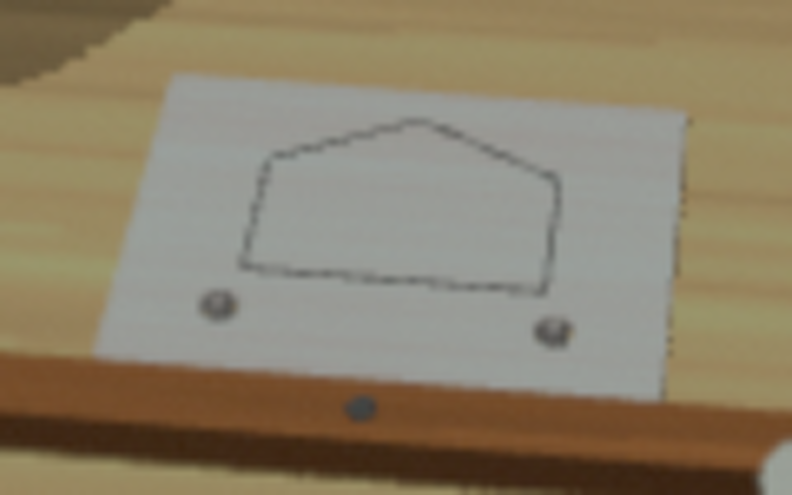

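View pics/t5.png

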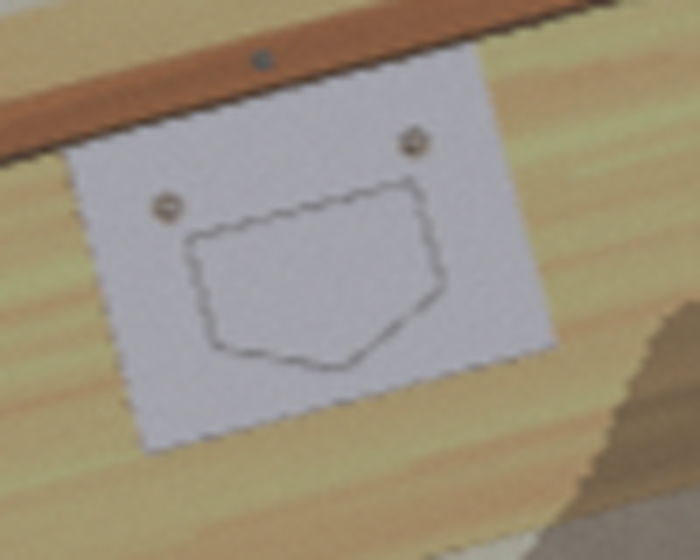

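```bash
python3 - <<'E'
from fit import *
for n,b,o,s in(("scene",[.6239,.0433,.293],[235,190],6.6),("top",[.6174,.040,.2904],[290,150],7)):
  for f in(True,False):
    print(n,f,((proj(n,bw(b,plate([.005,0,0],PC,f)))-o)*s).round(0).tolist())
  print("pins",((proj(n,bw(b,[[.04,.06,.021],[.04,-.06,.021]]))-o)*s).round(0).tolist())
E
```

```text
scene True [[662.0, 440.0], [86.0, 394.0], [172.0, 80.0], [688.0, 116.0], [556.0, 338.0], [221.0, 312.0]]
scene False [[663.0, 416.0], [82.0, 370.0], [172.0, 79.0], [688.0, 115.0], [557.0, 320.0], [219.0, 294.0]]
pins [[556.0, 332.0], [220.0, 307.0]]
top True [[62.0, 148.0], [472.0, 41.0], [557.0, 346.0], [144.0, 456.0], [166.0, 208.0], [412.0, 143.0]]
top False [[62.0, 146.0], [474.0, 38.0], [557.0, 347.0], [144.0, 457.0], [166.0, 207.0], [414.0, 142.0]]
pins [[166.0, 207.0], [413.0, 142.0]]
```

Measured hole and near-edge offsets from the flat model agree (about -6 px in both), while the propped model misses by about 12–18 px relative. The plate is flat and seated.

```bash
python3 -c "
from h import *
print(ctrl.finish_job())"
```

```text
the job is handed in; nothing more can be done
None
```

The template was pushed up to the fence, both holes dropped over the pins and it lies flat on the board; the arm touched nothing else, and the job was handed in at about 7 s on the robot's clock.

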